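# Press the lid onto a gift tin and keep the press held down

### The job

Take the small low round tin (not the flat wide one, not the tall one) and stand it upright in the middle of the round rubber pad on the bed of the hand press. Then flip the press's safety catch all the way outwards, away from the lever, and only after that pull the lever by its crossbar over and fully down, so that its foot presses on the tin's lid. Finish while holding the lever down: do not let go of it, and leave the other things on the table where they are.

Things in the scene. Friction and masses are not known exactly. Their poses are not given: they have to be found in the camera images.
- tin: The small low closed round tin, 60 mm diameter (61 at the lid), 42 mm tall, 0.15 to 0.31 kg. Origin at the centre of its underside, z up. It stands on the table in one of three places, shared by chance with a flat wide tin (86 mm diameter, 26 tall) and a tall narrow one (54 mm diameter, 85 tall).
- press: Hand press, fixed, turned up to 0.3 rad. Origin on the table under the pad's centre; x to the lever's hinge (away from the robot), y to the catch's side, z up. Off-white bed plate 12 mm thick, 180 wide, from x = -115 to 170 mm. Two cheeks 95 mm high at (115, +-78). With the lever up all is open above the pad as far back as the lever's front, x = 104 mm (crossbar top 296 mm above the table).
- bed_spot (a point): Centre of the black round rubber pad (68 mm diameter, flush) on top of the bed plate, 12 mm above the table: the tin's place. Axes as those of the press.
- press_lever (a joint): Lever angle: 0 = upright (start), 1.571 = level, fully down at its stop; it swings to -x of the press (the robot's side) and down. A return spring always drives it up: 2 N at the crossbar when upright, about 5 N near the end, about 8 N fully down on the tin. It is a stirrup: side bars (16 x 10 mm) at y = +-57 mm, a black round crossbar between their ends.
- lever_grip (a point): Middle of the lever's black crossbar: 22 mm diameter, 104 mm free between the side bars, along y of the press, 210 mm from the hinge; 285 mm above the table with the lever up, 75 mm fully down. It can be pinched from above across x of the press and turns within the grip.
- lever_hinge (a point): Axis of the lever's hinge (along y of the press), 115 mm behind the pad's centre, 75 mm above the table. The crossbar moves on a 210 mm circle about it.
- press_catch (a joint): Safety catch angle: 0 = upright, engaged (starts at 0 to 0.15), its cross bar blocking the lever's side bar; grows as it is flipped outwards (to +y of the press, and down); stop at 1.3. Flipped from 0.9 on. It stays where it is left (friction, about 1 N at the knob).
- catch_knob (a point): Centre of the catch's black knob, a drum 28 mm diameter, 26 mm long along x of the press, 130 mm from the catch's hinge: 170 mm above the table when upright, 75 mm at the stop. Pinch it from above on its flat ends (across x of the press); it turns within the grip. A 12 mm cross bar, 70 mm from the hinge, reaches 85 mm to -y when upright, and points up when flipped.
- catch_hinge (a point): Axis of the catch's hinge (along x of the press), at (97, 125) mm from the press's origin, 40 mm above the table. The knob moves on a 130 mm circle about it, towards +y of the press and down.
- flat_tin: Bystander: the flat wide round tin, 86 mm diameter, 26 mm tall; origin at the centre of its underside.
- tall_tin: Bystander: the tall narrow round tin, 54 mm diameter, 85 mm tall; origin at the centre of its underside.
- bowl_a: Bystander: glass bowl, 72 mm across, 36 mm tall.
- bowl_b: Bystander: glass bowl, 72 mm across, 36 mm tall.
- spool: Bystander: wooden ribbon spool standing on end, 70 mm diameter, 50 mm tall.
- brush: Bystander: brush lying on the table.
- jar: Bystander: amber jar, 72 mm diameter, 100 mm tall.
- press_foot: The foot under the lever: black rubber disc, 48 mm diameter, sprung by 10 mm; origin in the middle of the lever's cross strip, 115 mm from the hinge. It meets the tin's lid about 0.06 rad before the lever's stop and is then pushed in by 6 mm (about 7 N).
Things that resemble listed ones, but are neither listed nor needed, are in the scene too. What is shaped like the tin but blue, orange or purple is not meant.

How it is judged:
On the way, in this order (a step that is already met when the one before it is completed fails the run):
1. the small tin stands upright in the middle of the rubber pad, let go, the lever still up (horizontal distance between tin and bed_spot below 0.015 m and z of tin in the frame of bed_spot between -0.004 and 0.004 m and angle between tin's own z axis and vertical below 0.08 rad and contact force between the fingers and tin below 0.2 N and value of joint press_lever below 0.15 rad), for 0.2 s.
2. the catch is flipped outwards, the lever still up (value of joint press_catch above 0.9 rad and value of joint press_lever below 0.15 rad), for 0.2 s.
3. the lever is pulled fully down and presses on the tin (value of joint press_lever above 1.5 rad and value of joint press_catch above 0.9 rad and contact force between press_foot and tin above 2 N and horizontal distance between tin and bed_spot below 0.015 m and z of tin in the frame of bed_spot between -0.004 and 0.004 m and angle between tin's own z axis and vertical below 0.08 rad), for 0.2 s.
At the end, for the whole second after the job is handed in: The robot still holds the lever fully down (above 1.50 rad, contact with it over 1 N), the catch is flipped out (above 0.9 rad), the foot presses on the tin with over 2 N, and the tin stands upright on the bed within 15 mm of the pad's centre, untouched by the fingers (all of step 3 and contact force between any of the fingers, the arm and press_lever above 1 N and contact force between the fingers and tin below 0.2 N); the arm keeps its last pose, push and grip.
It fails at once if the lever is pulled while the catch is not flipped out (value of joint press_lever above 0.25 rad and value of joint press_catch below 0.8 rad).
It fails at once if another thing on the table is pushed away (30 mm) or knocked over (distance of any of flat_tin, tall_tin, bowl_a, bowl_b, spool, brush, jar from where it was at the start of the episode above 0.03 m or angle between any of flat_tin, tall_tin, bowl_a, bowl_b, spool, jar's own z axis and vertical above 0.5 rad).
It also fails if it takes over 70 s, if anything falls off the work surface, if the arm or the gripper's body presses on something with over 40 N, if the wrist force passes 120 N, or if a joint passes its speed limit or range.

### The arm

A 7-joint arm with a two-finger parallel gripper is mounted at the origin on the work surface. World frame = base frame: x ahead of the robot, y to its left, z up, the work surface at z = 0. Lengths are in m, angles in rad, forces in N, time in s.
With the tool pointing down it reaches from about 0.4 to 0.85 m from the base axis. Payload 4.5 kg.
Tool frame: the origin (TCP) lies midway between the tips of the shut fingers; the grasp point (between the pads) lies 19 mm behind it; z points along the fingers, x is the direction in which the jaws open and shut, and the axes are right-handed (so a half turn about z gives the same grasp; the last joint's range is limited). The gripper opens to 88 mm and grips with 3 to 60 N. Pads are 18 mm wide; open, the fingers measure 123 mm over their backs; the gripper's body (75 mm by 187 mm) begins 45 mm behind the grasp point.
Start: joints at [1.308, 0.689, -0.195, 1.565, 0.157, 0.902, -0.215], TCP at [0.183, -0.598, 0.239] pointing down, gripper open.
Joint ranges: [-3.01, 3.01], [-0.46, 2.08], [-1.47, 1.51], [0.13, 2.56], [-1, 4.14], [0.04, 2.09], [-2.66, 2.66]. Speed limits (rad/s): [2.57, 2.57, 3.14, 3.14, 3.14, 3.14, 3.14].

### API

Orientations are given as a unit quaternion [x, y, z, w].
In Python, from plant import r gives the robot as it stands. The module is installed in compiled form; this text tells all that it offers.
- The arm moves only by the tool play_rows, never from a script. Its argument "increments" is a list of rows, each a list of 7 numbers: the opening, from 0 (shut) to 1 (fully open), then the shift along the tool's x, y, z in mm, then the turn, a rotation vector about the tool's x, y, z in rad. In form: [[hand, dx, dy, dz, wx, wy, wz], ...]. A call has exactly 8 rows; each row shifts and turns the pose as measured when the row begins, along the tool's axes as they then stand; what a row does not reach is not made up. A row lasts 1/8 s, in which the tool goes at most 62.5 mm and 10.7 degrees, less where a joint would pass 70% of its speed; a pose out of reach is approached as far as the arm can. A call is refused whole if a number of a shift passes 62.5 or a number of a turn 0.188, either way. A call with a gripper value outside its range is refused whole. The fingers move at their own pace and stop on an object; "grip_force" is the grip in N (left out, the last holds). Time passes only in rows, so rows that do not move let the fingers close, or fill a call up. It gives the time, the measured TCP pose, the force and the opening at its end, in the units of the state.
- r.get_state(): the state, without advancing time (a new reading comes with each control period).
- r.snapshot(name): name is "scene" or "side" or "wrist"; returns the picture (420x560x3 uint8, red, green, blue); there is no depth.
- r.get_calibration(name): a dict with "fx", "fy", "cx", "cy" (pixels), "R" (3x3) and "t" (3): a world point X has camera coordinates R X + t. Camera axes: x right, y down, z forward; pixel columns grow to the right and rows downward; lengths in m; the calibration is good to about 2 mm. A picture is of the moment at which its call begins: read the wrist's pose just before it. get_calibration takes no time and is no camera call; for the wrist camera it gives the pose at the moment of the call.
- r.finish_job(): hands the job in, once; it reports no verdict.
The state is a dict: "clock": time; "q": joint angles; "qd": joint speeds; "joint_torque": joint torques, N m; "tool_pos": TCP position; "eef_rot": TCP orientation; "contact_force": force on the tool from outside, world axes, zero at the start; "moment": the same for the moment, N m; "opening": opening from 0.0 (shut) to 1.0 (fully open).
Only numpy, scipy, OpenCV 4.12 (cv2) and the standard library are available. Lean on these libraries where they do the work, as an engineer would, in place of code of your own. Each camera call takes 0.05 s, during which the arm holds its last target.

## Working session

There is one attempt and no reset: what is moved stays moved. The work goes in short steps, Python scripts to look and compute and a tool call to move; the robot and the scene stay as the last step left them, time stands still between calls to the robot, and variables do not carry over. Pictures are saved under pics/ and viewed, and the job is handed in when it is done.

Besides the shell and the picture viewer there is one more tool, called after "Call:" by a JSON object that holds its "api" and its "payload", one argument or row to a line. play_rows: Moves the arm, as the interface text tells. Its arguments: {"type":"object","properties":{"increments":{"type":"array"},"grip_force":{"type":"number"}},"required":["increments"]}

```bash
mkdir -p pics; python3 - <<'E'
from plant import r
import cv2,numpy as np
s=r.get_state();print(s)
for n in("scene","side"):
    im=r.snapshot(n);cv2.imwrite(f"pics/{n}0.png",im[...,::-1]);c=r.get_calibration(n);print(n,c, -np.array(c["R"]).T@np.array(c["t"]))
E
```

```text
{'clock': 0.0, 'q': array([ 1.30781256,  0.69000951, -0.1944837 ,  1.56635965,  0.15732366,
        0.90248837, -0.21510746]), 'qd': array([ 0.00186778, -0.00074593, -0.00219717, -0.0011947 , -0.00075422,
       -0.00290932,  0.00022652]), 'joint_torque': array([ 3.85677477e-04, -5.27560973e+01, -1.26718931e+00, -1.53426558e+01,
       -5.26505406e-02,  6.55070355e-03,  1.85375693e-04]), 'tool_pos': array([ 0.18252226, -0.5970845 ,  0.23788918]), 'eef_rot': array([ 8.03900511e-01, -5.94763055e-01, -8.00165146e-04, -4.86266575e-04]), 'contact_force': array([ 0.37189725, -0.77299421,  0.25198501]), 'moment': array([ 0.0236492 ,  0.01693877, -0.00017384]), 'opening': 1.0023447712662101}
scene {'fx': 524.908715033063, 'fy': 524.908715033063, 'cx': 284.5922443653076, 'cy': 206.17505005592812, 'R': array([[ 0.66908815,  0.74310082,  0.01105533],
       [ 0.62017098, -0.55008147, -0.55928377],
       [-0.4095229 ,  0.38106634, -0.82890255]]), 't': array([-0.27869317, -0.24479692,  1.96424075])} [ 1.1426878  -0.67606716  1.49433427]
side {'fx': 541.1237531811959, 'fy': 541.1237531811959, 'cx': 289.6214322128209, 'cy': 211.35282168959017, 'R': array([[-7.85858867e-01, -6.18405785e-01, -3.56728980e-04],
       [-3.12108341e-01,  3.97119487e-01, -8.63066913e-01],
       [ 5.33867236e-01, -6.78137448e-01, -5.05089473e-01]]), 't': array([0.35223916, 0.33383075, 1.57822047])} [-0.46155857  1.15550644  1.08538647]
```

View pics/scene0.png

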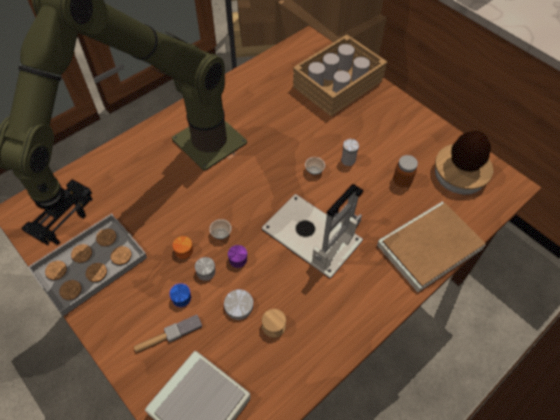

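View pics/side0.png

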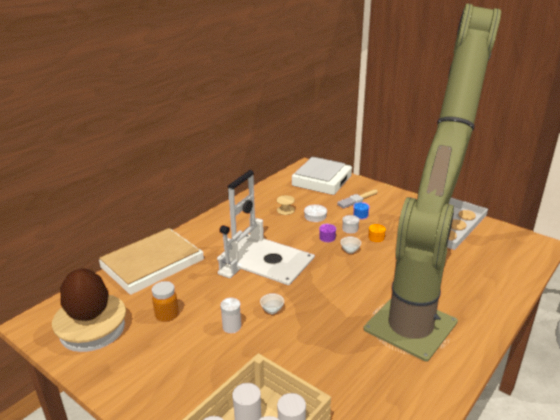

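The scene view shows three silvery tins. The one at (205,269) is small and low, the one at (238,304) is flat and wide, and the one at (350,152) is tall. In the side view they are at (351,223), (315,213) and (231,315). The (205,269) tin fits the description. I'll check it in an enlarged crop, together with the press.

```bash
python3 - <<'E'
import cv2,numpy as np
a=cv2.imread("pics/scene0.png");b=cv2.imread("pics/side0.png")
def crop(im,x,y,w,h,s):return cv2.resize(im[y:y+h,x:x+w],None,fx=s,fy=s,interpolation=cv2.INTER_CUBIC)
cv2.imwrite("pics/c1.png",np.hstack([crop(a,160,220,100,100,4),crop(b,300,180,100,100,4)]))
cv2.imwrite("pics/c2.png",np.hstack([crop(a,255,180,115,115,3.4),crop(b,210,165,115,115,3.4)]))
E
```

```text
(no output)
```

View pics/c1.png

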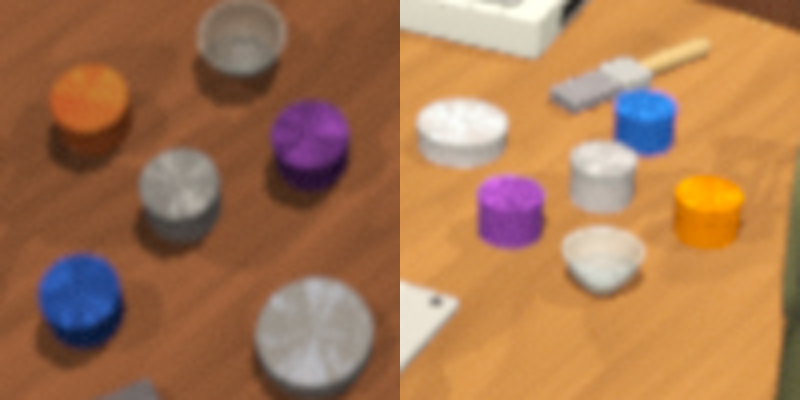

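View pics/c2.png

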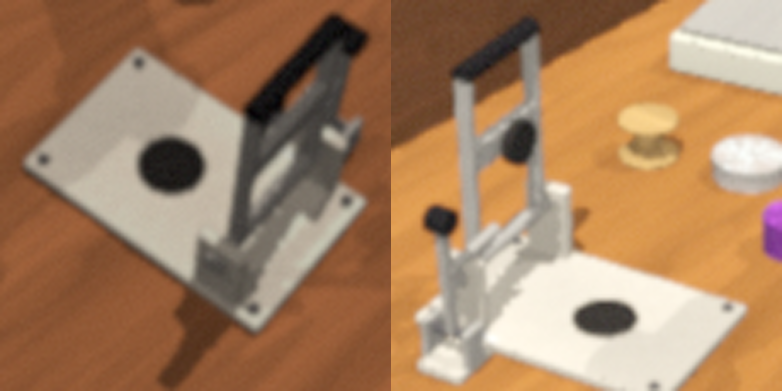

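The crop confirms it: the silver low tin sits at scene (205,269), among blue, orange and purple lookalikes of the same shape. Next I measure the tin, the pad, the crossbar and the knob.

```bash
cat > h.py <<'E'
import cv2,numpy as np
from plant import r
def ray(c,uv):
    R=np.array(c["R"]);t=np.array(c["t"])
    d=R.T@np.array([(uv[0]-c["cx"])/c["fx"],(uv[1]-c["cy"])/c["fy"],1.]);return -R.T@t,d/np.linalg.norm(d)
def plane(c,uv,z):
    o,d=ray(c,uv);return o+d*(z-o[2])/d[2]
def tri(cu):
    A=np.zeros((3,3));b=np.zeros(3);
    for c,uv in cu:
        o,d=ray(c,uv);P=np.eye(3)-np.outer(d,d);A+=P;b+=P@o
    X=np.linalg.solve(A,b)
    res=[np.linalg.norm((np.eye(3)-np.outer(d,d))@(X-o)) for o,d in [ray(c,u) for c,u in cu]]
    return X,max(res)
def proj(c,X):
    p=np.array(c["R"])@np.array(X)+np.array(c["t"]);return np.array([c["fx"]*p[0]/p[2]+c["cx"],c["fy"]*p[1]/p[2]+c["cy"]])
def cc(mask,near,minA=4):
    n,l,s,ce=cv2.connectedComponentsWithStats(mask.astype(np.uint8))
    i=min((i for i in range(1,n) if s[i,4]>=minA),key=lambda i:np.hypot(*(ce[i]-near)));return ce[i],s[i],l==i
E
python3 - <<'E'
from h import *
a=cv2.imread("pics/scene0.png");b=cv2.imread("pics/side0.png")
A=r.get_calibration("scene");B=r.get_calibration("side")
ga=a.max(2);gb=b.max(2)
pa,sa,_=cc(ga<70,(305,228));pb,sb,_=cc(gb<80,(272,258));print("pad",pa,sa,pb,sb,tri([(A,pa),(B,pb)]),plane(A,pa,.012),plane(B,pb,.012))
ka,sk,_=cc(gb<70,(225,230));print("knob side",ka,sk)
print("lid",tri([(A,(205,265.5)),(B,(350.75,220.75))]))
for im,n,c in((a,(345,200),A),(b,(241,180),B)):
    ce,s,m=cc(im.max(2)<60,n);p=np.argwhere(m)[:,::-1].astype(np.float32)
    print("bar",ce,s,cv2.boxPoints(cv2.minAreaRect(p)).round(1).tolist())
E
```

```text
pad [304.94312796 228.12796209] [296 221  18  15 211] [272.50961538 257.92307692] [265 254  16   9 104] (array([ 0.52196595, -0.00195322,  0.01257234]), np.float64(0.0018123796404521729)) [ 0.52034748 -0.00287088  0.012     ] [ 0.52382715 -0.00134392  0.012     ]
knob side [224.36956522 229.67391304] [221 226   8   8  46]
lid (array([ 0.42440452, -0.33933727,  0.03679803]), np.float64(0.0007879351460865025))
bar [343.87155963 199.59021407] [327 185  36  34 327] [[325.0, 212.0], [354.5, 182.5], [363.0, 191.0], [333.5, 220.5]]
bar [240.56296296 179.51111111] [228 171  25  17 135] [[227.6999969482422, 185.60000610351562], [250.1999969482422, 169.39999389648438], [253.3000030517578, 173.8000030517578], [230.89999389648438, 190.0]]
```

```bash
python3 - <<'E'
from h import *
A=r.get_calibration("scene");B=r.get_calibration("side")
p,e1=tri([(A,(358.7,186.8)),(B,(229.3,187.8))]);m,e2=tri([(A,(329,216.)),(B,(251.7,171.6))])
d=p-m;yaw=np.arctan2(-d[0],d[1]);print(p,m,e1,e2,np.linalg.norm(d),"yaw",yaw)
o=np.array([.522,-.002]);
for yaw in (yaw,):
  c,s=np.cos(yaw),np.sin(yaw);R=np.array([[c,-s],[s,c]])
  for n,q in dict(grip=(115,0),catch=(97,125),c1=(-115,90),c2=(-115,-90),c3=(170,-90)).items(): print(n,o+R@np.array(q)/1000)
k=np.append(o+R@np.array([.097,.125]),.17);print(proj(B,k),proj(A,k))
# corner dots
for uv in((295.7,198.4),(267.6,227),(357,239),(329.5,271)): print(plane(A,uv,.012))
W=r.get_calibration("wrist");s=r.get_state();print(W,s["tool_pos"])
from scipy.spatial.transform import Rotation as Ro
print(Ro.from_quat(s["eef_rot"]).as_matrix()); R=Ro.from_quat(s["eef_rot"]).as_matrix();Rw=np.array(W["R"]);print("cam in tool",R.T@(-Rw.T@np.array(W["t"])-s["tool_pos"]),R.T@Rw.T)
E
```

```text
[0.63240334 0.08162692 0.28257597] [ 0.64960177 -0.04995285  0.28345294] 0.003817064516399096 0.00022117094520641135 0.13270188580226105 yaw 0.12997043149737375
grip [0.63603006 0.01290455]
catch [0.60198127 0.13451738]
c1 [0.39630551 0.07233636]
c2 [ 0.41963438 -0.10614547]
c3 [ 0.70223061 -0.0692081 ]
[225.51006259 227.89129173] [357.43336055 193.10462454]
[0.41171504 0.05560853 0.012     ]
[ 0.43485372 -0.09252152  0.012     ]
[0.66405773 0.09603597 0.012     ]
[ 0.68711011 -0.05355922  0.012     ]
{'fx': 308.1565417586689, 'fy': 308.1565417586689, 'cx': 278.67691927289104, 'cy': 206.96326606241414, 'R': array([[ 0.29112043, -0.9566838 , -0.0022359 ],
       [-0.92297195, -0.2814753 ,  0.2624775 ],
       [-0.25173732, -0.07434889, -0.96493552]]), 't': array([-0.62233406, -0.03448339,  0.38794875])} [ 0.18259822 -0.59716467  0.23798907]
[[ 2.92550986e-01 -9.56249744e-01 -5.90182308e-04]
 [-9.56248593e-01 -2.92551553e-01  1.48914025e-03]
 [-1.59664873e-03  1.28711553e-04 -9.99998717e-01]]
cam in tool [-0.00139636 -0.0676951  -0.14402278] [[ 9.99998678e-01 -1.27507833e-03 -1.00931439e-03]
 [ 1.49521031e-03  9.64971508e-01  2.62350438e-01]
 [ 6.39442267e-04 -2.62351600e-01  9.64972139e-01]]
```

```bash
python3 - <<'E'
from h import *
A=r.get_calibration("scene");B=r.get_calibration("side")
t=np.array([.4244,-.3393])
for n,ua,ub,z in(("orange",(182.5,244),(376.5,228.5),.04),("purple",(237.5,252),(327.5,229),.04),("blue",(180,293),(361,205.5),.04),("bowl",(220,230),(350.5,241),.036),("flat",(238,302),(315.5,211),.026)
 ,("tall",(350,145),(231,305),.085),("bowl2",(315,165),(272,300),.036),("jar",(407,163),(164,290),.1),("spool",(274,318),(286,201),.05)):
    X=tri([(A,ua),(B,ub)])[0];d=X[:2]-t;print(n,X.round(3),plane(A,ua,z).round(3),"rel tin mm",(d*1000).round(),np.degrees(np.arctan2(d[1],d[0])).round(),np.linalg.norm(d).round(3))
E
```

```text
orange [ 0.318 -0.347  0.041] [ 0.317 -0.347  0.04 ] rel tin mm [-106.   -7.] -176.0 0.106
purple [ 0.456 -0.234  0.04 ] [ 0.455 -0.235  0.04 ] rel tin mm [ 32. 105.] 73.0 0.11
blue [ 0.451 -0.453  0.042] [ 0.449 -0.452  0.04 ] rel tin mm [  26. -113.] -77.0 0.116
bowl [ 0.352 -0.225  0.035] [ 0.352 -0.225  0.036] rel tin mm [-72. 115.] 122.0 0.135
flat [ 0.583 -0.336  0.023] [ 0.582 -0.338  0.026] rel tin mm [158.   3.] 1.0 0.158
tall [0.405 0.322 0.081] [0.406 0.318 0.085] rel tin mm [-20. 661.] 92.0 0.662
bowl2 [0.363 0.193 0.036] [0.363 0.193 0.036] rel tin mm [-61. 532.] 97.0 0.536
jar [0.596 0.403 0.091] [0.599 0.395 0.1  ] rel tin mm [171. 742.] 77.0 0.762
spool [ 0.698 -0.296  0.045] [ 0.7   -0.297  0.05 ] rel tin mm [274.  44.] 9.0 0.278
```

Call:
{"api": "play_rows", "payload": {
  "increments": [
    [1,-22,-38.5,4,0,0,0],
    [1,-22,-38.5,4,0,0,0],
    [1,-22,-38.5,4,0,0,0],
    [1,-22,-38.5,4,0,0,0],
    [1,-22,-38.5,4,0,0,0],
    [1,-22,-38.5,4,0,0,0],
    [1,-22,-38.5,4,0,0,0],
    [1,-22,-38.5,4,0,0,0]
  ]
}}

```text
clock: 1.1
tool_pos: [0.4287, -0.3345, 0.2019]
eef_rot: [0.801, -0.599, -0.003, 0.0]
contact_force: [0.1, -0.2, 0.0]
opening: 1.0
```

```bash
python3 - <<'E'
from h import *
import pickle
s=r.get_state();W=r.get_calibration("wrist");im=r.snapshot("wrist")[...,::-1];cv2.imwrite("pics/w1.png",im);pickle.dump((s,W),open("w1.pkl","wb"))
print(s["tool_pos"],s["eef_rot"],s["q"],proj(W,(.4244,-.3393,.042)))
E
```

```text
[ 0.42865375 -0.33454886  0.20192738] [ 8.00936159e-01 -5.98742834e-01 -2.85586183e-03  3.62346178e-04] [ 0.66149952  0.63408748 -0.13732625  1.84789038  0.13062692  0.67406454
 -0.83599646] [284.31140908 197.29051111]
```

View pics/w1.png

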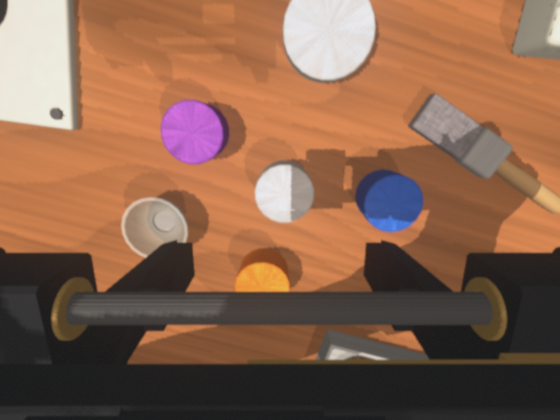

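The wrist view shows the small silver tin's lid as a circle centred at about (284.5,192.5). The flat tin is at (330,35), purple at (194,131), blue at (390,200) and orange below.

```bash
python3 - <<'E'
from h import *
import pickle
s,W=pickle.load(open("w1.pkl","rb"));A=r.get_calibration("scene");B=r.get_calibration("side")
im=cv2.imread("pics/w1.png");hsv=cv2.cvtColor(im,cv2.COLOR_BGR2HSV)
c,st,m=cc((hsv[...,1]<60)&(hsv[...,2]>110),(284,192),300)
cn=max(cv2.findContours(m.astype(np.uint8),0,2)[0],key=cv2.contourArea);e=cv2.fitEllipse(cn);print(c,st,e)
u=e[0]
print(plane(W,u,.042),tri([(W,u),(A,(205,265.5)),(B,(350.75,220.75))]))
X=plane(W,u,.042)
from scipy.spatial.transform import Rotation as Ro
R=Ro.from_quat(s["eef_rot"]).as_matrix();print("tool delta mm",R.T@(np.r_[X[:2],.014]-s["tool_pos"])*1000, "heading",np.degrees(np.arctan2(R[1,0],R[0,0])))
E
```

```text
[283.64751098 192.02891654] [ 255  162   59   60 2732] ((283.6090393066406, 192.0425262451172), (57.548641204833984, 58.70558166503906), 173.66986083984375)
[ 0.42941674 -0.3370618   0.042     ] (array([ 0.42572352, -0.33883387,  0.03648578]), np.float64(0.0027978682484833955))
tool delta mm [  3.40429321  -0.77235037 187.91330552] heading -73.56065494380289
```

Call:
{"api": "play_rows", "payload": {
  "increments": [
    [1,1.5,-0.5,16,0,0,0],
    [1,1.5,0,16,0,0,0],
    [1,0,0,16,0,0,0],
    [1,0,0,16,0,0,0],
    [1,0,0,16,0,0,0],
    [1,0,0,10,0,0,0],
    [1,0,0,0,0,0,0],
    [1,0,0,0,0,0,0]
  ]
}}

```text
clock: 2.15
tool_pos: [0.4339, -0.3307, 0.106]
eef_rot: [0.804, -0.595, -0.004, -0.002]
contact_force: [-0.2, -0.2, 0.3]
opening: 0.997
```

```bash
cat > lid.py <<'E'
from h import *
import pickle,sys
from scipy.spatial.transform import Rotation as Ro
n=sys.argv[1]
s=r.get_state();W=r.get_calibration("wrist");im=r.snapshot("wrist")[...,::-1].copy();cv2.imwrite(f"pics/{n}.png",im);pickle.dump((s,W),open(f"{n}.pkl","wb"))
hsv=cv2.cvtColor(im,cv2.COLOR_BGR2HSV);g=proj(W,(.429,-.337,.042));print("guess",g)
c,st,m=cc((hsv[...,1]<60)&(hsv[...,2]>110),g,300)
cn=max(cv2.findContours(m.astype(np.uint8),0,2)[0],key=cv2.contourArea);e=cv2.fitEllipse(cn);print(e)
X=plane(W,e[0],.042);R=Ro.from_quat(s["eef_rot"]).as_matrix()
print(s["tool_pos"],X,"tool delta",R.T@(np.r_[X[:2],.014]-s["tool_pos"])*1000)
s1,W1=pickle.load(open("w1.pkl","rb"));print(tri([(W1,(283.6,192.0)),(W,e[0])]))
E
python3 lid.py w2
```

```text
guess [288.22668357 230.67503142]
((289.540771484375, 228.55154418945312), (79.88677215576172, 87.5021743774414), 175.78411865234375)
[ 0.43385957 -0.33069171  0.1060224 ] [ 0.43080554 -0.33741664  0.042     ] tool delta [ 6.40443106  4.75684885 91.97298441]
(array([ 0.42787525, -0.3380742 ,  0.03363708]), np.float64(0.0004551724826285432))
```

View pics/w2.png

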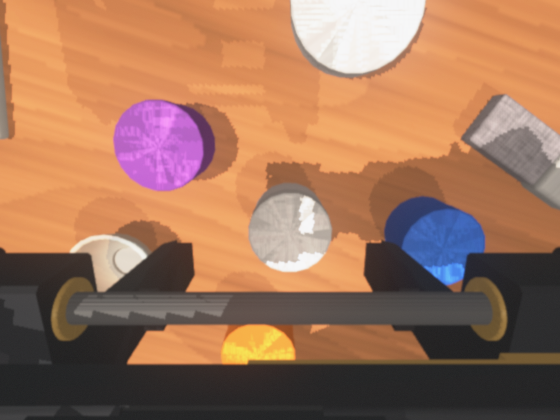

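Call:
{"api": "play_rows", "payload": {
  "increments": [
    [1,5.5,6,0,0,0,0],
    [1,0,0,0,0,0,0],
    [1,0,0,16,0,0,0],
    [1,0,0,16,0,0,0],
    [1,0,0,16,0,0,0],
    [1,0,0,6,0,0,0],
    [1,0,0,0,0,0,0],
    [1,0,0,0,0,0,0]
  ]
}}

```text
clock: 3.2
tool_pos: [0.4295, -0.3377, 0.0482]
eef_rot: [0.804, -0.595, -0.004, -0.002]
contact_force: [0.7, -0.4, -0.5]
opening: 1.002
```

```bash
python3 lid.py w3
```

```text
guess [280.28908914 256.55602246]
((282.31866455078125, 250.09219360351562), (108.48729705810547, 113.84305572509766), 175.23097229003906)
[ 0.42947601 -0.3376557   0.04818144] [ 0.43283343 -0.33694221  0.042     ] tool delta [ 0.61483794 -3.4594026  34.17318331]
(array([ 0.42614761, -0.33861469,  0.0259374 ]), np.float64(0.00039282551449379595))
```

View pics/w3.png

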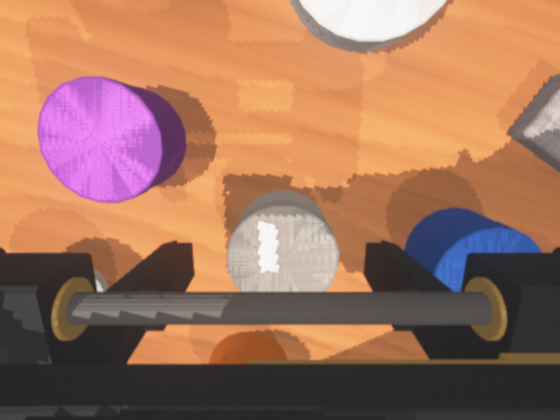

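The lid circle is centred at about (283,257), where the model predicts (280,257), so the fingers straddle the tin. Next I descend and grip.

Call:
{"api": "play_rows", "payload": {
  "increments": [
    [1,0,0,14,0,0,0],
    [1,0,0,14,0,0,0],
    [1,0,0,10,0,0,0],
    [1,0,0,0,0,0,0],
    [0.5,0,0,0,0,0,0],
    [0.5,0,0,0,0,0,0],
    [0.5,0,0,0,0,0,0],
    [0.5,0,0,0,0,0,0]
  ],
  "grip_force": 20
}}

```text
clock: 4.25
tool_pos: [0.43, -0.338, 0.0083]
eef_rot: [0.804, -0.595, -0.003, -0.002]
contact_force: [-0.3, 0.2, -2.1]
opening: 0.676
```

Call:
{"api": "play_rows", "payload": {
  "increments": [
    [0.5,0,0,-20,0,0,0],
    [0.5,0,0,-30,0,0,0],
    [0.5,0,0,-30,0,0,0],
    [0.5,0,0,-30,0,0,0],
    [0.5,0,0,-20,0,0,0],
    [0.5,-30,-10,0,0,0,0],
    [0.5,-40,-14,0,0,0,0],
    [0.5,-40,-14,0,0,0,0]
  ]
}}

```text
clock: 5.25
tool_pos: [0.4324, -0.2229, 0.1426]
eef_rot: [0.801, -0.598, -0.004, -0.002]
contact_force: [1.2, 0.5, -2.5]
opening: 0.673
```

Call:
{"api": "play_rows", "payload": {
  "increments": [
    [0.5,-40,-15,0,0,0,0],
    [0.5,-40,-15,0,0,0,0],
    [0.5,-40,-15,0,0,0,0],
    [0.5,-40,-15,0,0,0,0],
    [0.5,-20,-8,0,0,0,0],
    [0.5,0,0,0,0,0,0],
    [0.5,0,0,0,0,0,0],
    [0.5,0,0,0,0,0,0]
  ]
}}

```text
clock: 6.25
tool_pos: [0.445, -0.023, 0.1442]
eef_rot: [0.803, -0.597, -0.004, -0.002]
contact_force: [0.4, 0.2, -3.4]
opening: 0.678
```

```bash
python3 - <<'E'
from h import *
import pickle
s=r.get_state();W=r.get_calibration("wrist");im=r.snapshot("wrist")[...,::-1];cv2.imwrite("pics/w4.png",im);pickle.dump((s,W),open("w4.pkl","wb"))
print(s["tool_pos"],s["eef_rot"],s["q"],s["opening"],proj(W,(.522,-.002,.012)))
E
```

```text
[ 0.4449735  -0.02302512  0.14417516] [ 0.80251439 -0.59661486 -0.00431869 -0.00164597] [-0.03077476  0.6420865  -0.02388777  2.18175808  0.01978754  0.32251644
 -1.34728974] 0.6778208713918495 [284.27268201 108.11446076]
```

View pics/w4.png

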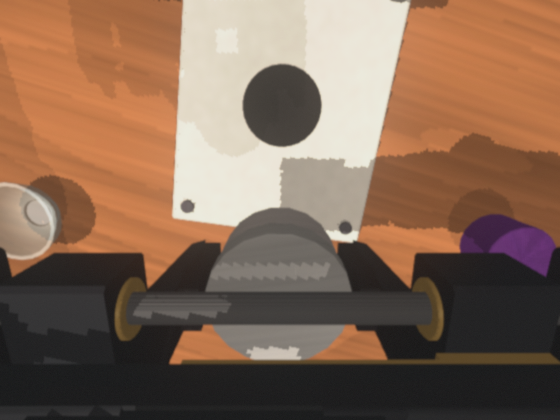

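```bash
python3 - <<'E'
from h import *
import pickle
from scipy.spatial.transform import Rotation as Ro
s,W=pickle.load(open("w4.pkl","rb"));A=r.get_calibration("scene");B=r.get_calibration("side")
im=cv2.imread("pics/w4.png")
c,st,m=cc((im.max(2)<75),(282,105),300)
cn=max(cv2.findContours(m.astype(np.uint8),0,2)[0],key=cv2.contourArea);e=cv2.fitEllipse(cn);print(c,e)
X=plane(W,e[0],.012);print("pad",X,tri([(W,e[0]),(A,(304.94,228.13)),(B,(272.5,257.9))]))
d1=plane(W,(187.5,206),.012);d2=plane(W,(345.5,227.5),.012);v=d1-d2;print("dots",d1,d2,np.linalg.norm(v),"yaw",np.arctan2(-v[0],v[1]))
R=Ro.from_quat(s["eef_rot"]).as_matrix();T=s["tool_pos"]
for dy in (-.004,0,.004):
  ctr=T+R@np.array([0,dy,-.034]);
  print("lid centre pred",proj(W,ctr),"x edges",proj(W,ctr+R@[.0305,0,0]),proj(W,ctr-R@[.0305,0,0]),"y edges",proj(W,ctr+R@[0,.0305,0]),proj(W,ctr-R@[0,.0305,0]),"bottom far",proj(W,T+R@np.array([0,dy-.03,.008])))
print("tool delta",R.T@(X-T)*1000)
E
```

```text
[279.61446646 104.19121509] ((279.6113586425781, 104.20667266845703), (67.43588256835938, 77.5179672241211), 165.1153106689453)
pad [0.52389639 0.0027236  0.012     ] (array([ 5.22386520e-01, -1.50935301e-04,  1.28369200e-02]), np.float64(0.0034906708096810687))
dots [0.41313581 0.05900062 0.012     ] [ 0.43577687 -0.08867956  0.012     ] 0.14940567262462323 yaw 0.15212689694243392
lid centre pred [282.56630855 288.80404025] x edges [359.0728097  288.73120289] [206.0966116  288.87684257] y edges [282.43065645 353.10004876] [282.72085239 215.55376833] bottom far [281.71655372 192.43974961]
lid centre pred [282.54752036 297.70921429] x edges [358.40620206 297.63911852] [206.72502238 297.77927662] y edges [282.41408621 360.95396757] [282.69936921 225.73630929] bottom far [281.70737746 200.13312024]
lid centre pred [282.5290476  306.46488171] x edges [357.75078856 306.39744612] [207.34288543 306.5322854 ] y edges [282.39777743 368.68396111] [282.67827137 235.73620786] bottom far [281.69832333 207.72408988]
tool delta [ -0.74556395 -83.32647213 131.97816922]
```

Call:
{"api": "play_rows", "payload": {
  "increments": [
    [0.5,0.5,-20,0,0,0,0],
    [0.5,0.5,-20,0,0,0,0],
    [0.5,0.5,-20,10,0,0,0],
    [0.5,0.5,-18,20,0,0,0],
    [0.5,0,-3,25,0,0,0],
    [0.5,0,0,25,0,0,0],
    [0.5,0,0,12,0,0,0],
    [0.5,0,0,0,0,0,0]
  ]
}}

```text
clock: 7.3
tool_pos: [0.5247, -0.0103, 0.0493]
eef_rot: [0.798, -0.603, -0.003, -0.0]
contact_force: [-0.6, 0.0, -2.1]
opening: 0.672
```

```bash
python3 - <<'E'
from h import *
s=r.get_state();print(s["tool_pos"],s["eef_rot"])
ims=[cv2.resize(r.snapshot(n)[y:y+115,x:x+115,::-1],None,fx=3.4,fy=3.4,interpolation=cv2.INTER_CUBIC) for n,x,y in(("scene",255,180),("side",210,165))]
cv2.imwrite("pics/p1.png",np.hstack(ims))
E
```

```text
[ 0.52472323 -0.01027239  0.04925995] [ 7.97972291e-01 -6.02685459e-01 -3.22120083e-03 -2.91303561e-04]
```

View pics/p1.png

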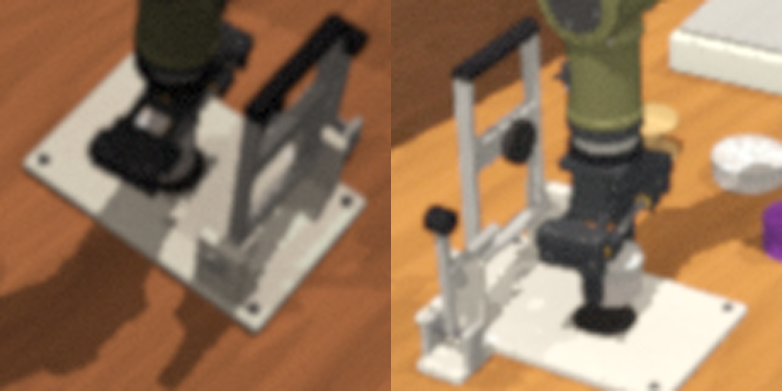

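Call:
{"api": "play_rows", "payload": {
  "increments": [
    [0.5,-5,-1,0,0,0,0],
    [0.5,-5,-0.5,0,0,0,0],
    [0.5,0,0,0,0,0,0],
    [0.5,0,0,8,0,0,0],
    [0.5,0,0,8,0,0,0],
    [0.5,0,0,0,0,0,0],
    [0.5,0,0,0,0,0,0],
    [0.5,0,0,0,0,0,0]
  ]
}}

```text
clock: 8.4
tool_pos: [0.5251, 0.0009, 0.0349]
eef_rot: [0.798, -0.603, -0.001, -0.002]
contact_force: [0.2, -0.2, -2.8]
opening: 0.677
```

Call:
{"api": "play_rows", "payload": {
  "increments": [
    [0.5,1,1.5,0,0,0,0],
    [0.5,0,0,6,0,0,0],
    [0.5,0,0,4,0,0,0],
    [0.5,0,0,2,0,0,0],
    [0.5,0,0,1,0,0,0],
    [0.5,0,0,0,0,0,0],
    [0.5,0,0,0,0,0,0],
    [0.5,0,0,0,0,0,0]
  ]
}}

```text
clock: 9.4
tool_pos: [0.5242, -0.0005, 0.0212]
eef_rot: [0.798, -0.603, -0.001, -0.002]
contact_force: [0.6, -0.3, -2.7]
opening: 0.677
```

```bash
python3 - <<'E'
from h import *
s=r.get_state();print(s["tool_pos"],s["eef_rot"],s["contact_force"])
ims=[cv2.resize(r.snapshot(n)[y:y+115,x:x+115,::-1],None,fx=3.4,fy=3.4,interpolation=cv2.INTER_CUBIC) for n,x,y in(("scene",255,180),("side",210,165))]
cv2.imwrite("pics/p2.png",np.hstack(ims))
E
```

```text
[ 0.5241822  -0.00054093  0.02120849] [ 0.79808757 -0.6025367  -0.00105119 -0.00215484] [ 0.61320825 -0.28510952 -2.66262398]
```

View pics/p2.png

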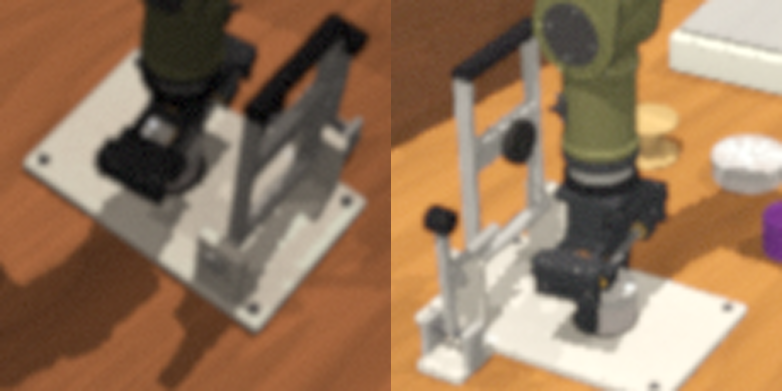

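Call:
{"api": "play_rows", "payload": {
  "increments": [
    [0.5,0,0,1,0,0,0],
    [0.5,0,0,0.5,0,0,0],
    [0.5,0,0,0,0,0,0],
    [0.8,0,0,0,0,0,0],
    [1,0,0,0,0,0,0],
    [1,0,0,0,0,0,0],
    [1,0,0,0,0,0,0],
    [1,0,0,0,0,0,0]
  ]
}}

```text
clock: 10.5
tool_pos: [0.5249, -0.0006, 0.0204]
eef_rot: [0.798, -0.603, -0.0, -0.003]
contact_force: [0.0, 0.5, -0.3]
opening: 1.001
```

Call:
{"api": "play_rows", "payload": {
  "increments": [
    [1,0,0,-10,0,0,0],
    [1,0,0,-20,0,0,0],
    [1,0,0,-30,0,0,0],
    [1,0,5,-30,0,0,0],
    [1,0,30,-30,0,0,0],
    [1,0,30,-30,0,0,0],
    [1,0,0,0,0,0,0],
    [1,0,0,0,0,0,0]
  ]
}}

```text
clock: 11.5
tool_pos: [0.4618, -0.0192, 0.1779]
eef_rot: [0.798, -0.602, 0.002, -0.004]
contact_force: [-0.3, -0.2, -0.8]
opening: 1.003
```

```bash
python3 - <<'E'
from h import *
import pickle
s=r.get_state();W=r.get_calibration("wrist");im=r.snapshot("wrist")[...,::-1];cv2.imwrite("pics/w5.png",im);pickle.dump((s,W),open("w5.pkl","wb"))
print(s["tool_pos"],s["eef_rot"],proj(W,(.5235,-.0005,.054)))
for n,x,y in(("scene",255,180),("side",210,165)): cv2.imwrite(f"pics/{n}5.png",r.snapshot(n)[...,::-1])
ims=[cv2.resize(cv2.imread(f"pics/{n}5.png")[y:y+115,x:x+115],None,fx=3.4,fy=3.4,interpolation=cv2.INTER_CUBIC) for n,x,y in(("scene",255,180),("side",210,165))]
cv2.imwrite("pics/p3.png",np.hstack(ims))
E
```

```text
[ 0.46176577 -0.01924039  0.17793257] [ 0.79813206 -0.60246526  0.00152705 -0.00430073] [279.60225284 128.38092319]
```

View pics/w5.png

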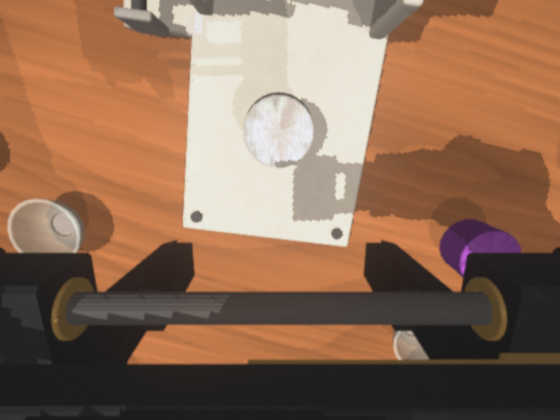

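View pics/p3.png

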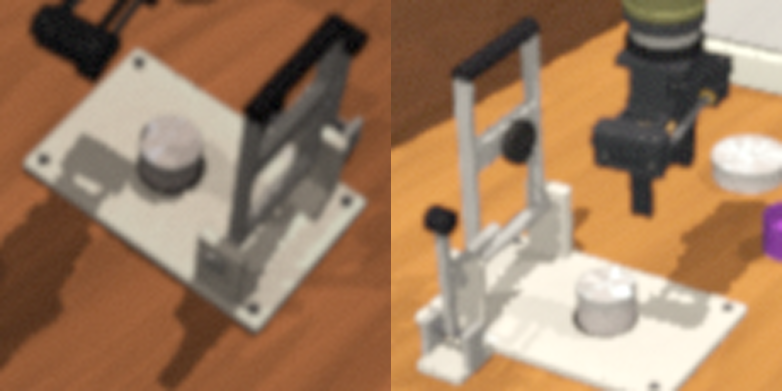

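```bash
python3 - <<'E'
from h import *
import pickle
s,W=pickle.load(open("w5.pkl","rb"));A=r.get_calibration("scene");B=r.get_calibration("side")
d1=plane(W,(196.5,216.5),.012);d2=plane(W,(337,233.5),.012);v=(d1-d2);y=np.arctan2(-v[0],v[1]);m=(d1+d2)/2
print("pad from dots",y,m[:2]+.1003*np.array([np.cos(y),np.sin(y)]),"lid wrist",plane(W,(279.5,129.5),.054))
# scene/side lid: pad px and vertical shift
for c,pad,lid in((A,(304.94,228.13),(171/3.4+255,142/3.4+180)),(B,(272.5,257.9),((607-391)/3.4+210,288/3.4+165))):
    print("tin minus pad mm",(plane(c,lid,.054)-plane(c,pad,.012))[:2]*1000)
o=np.array([.5235,-.0005]);yw=.153;c,s_=np.cos(yw),np.sin(yw);R=np.array([[c,-s_],[s_,c]])
k=np.r_[o+R@[.097,.125],.17];print("knob",k,proj(B,k),proj(A,k),"lever",o+R@[.115,0])
im=cv2.imread("pics/side5.png");ce,st,_=cc(im.max(2)<70,(225,230));print(ce,st)
E
```

```text
pad from dots 0.15074257321631174 [5.23430043e-01 1.04571640e-05] lid wrist [ 0.52259486 -0.00066744  0.054     ]
tin minus pad mm [ 0.72636883 -1.5948512 ]
tin minus pad mm [-10.82118834   6.51690352]
knob [0.60031641 0.13782295 0.17      ] [225.16175447 228.49807255] [357.77890347 192.20214006] lever [0.63715661 0.01702643]
[224.42222222 229.62222222] [221 226   8   8  45]
```

```bash
python3 - <<'E'
from h import *
A=r.get_calibration("scene");B=r.get_calibration("side")
out=[]
for c,pad,n in((A,(304.94,228.13),"scene"),(B,(272.5,257.9),"side")):
    im=cv2.imread(f"pics/{n}5.png");p=plane(c,pad,.012);x0,y0=int(pad[0])-25,int(pad[1])-40
    S=7;big=cv2.resize(im[y0:y0+56,x0:x0+50],None,fx=S,fy=S,interpolation=cv2.INTER_CUBIC)
    for z,rad,col in((0,.034,(0,0,255)),(0,.03,(0,255,0)),(.042,.0305,(255,0,0))):
        pts=[(proj(c,p+[rad*np.cos(t),rad*np.sin(t),z])-[x0,y0]+.5)*S for t in np.linspace(0,6.28,60)]
        cv2.polylines(big,[np.int32(pts)],True,col,1)
    out.append(big)
cv2.imwrite("pics/p4.png",np.hstack(out))
E
```

```text
(no output)
```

View pics/p4.png

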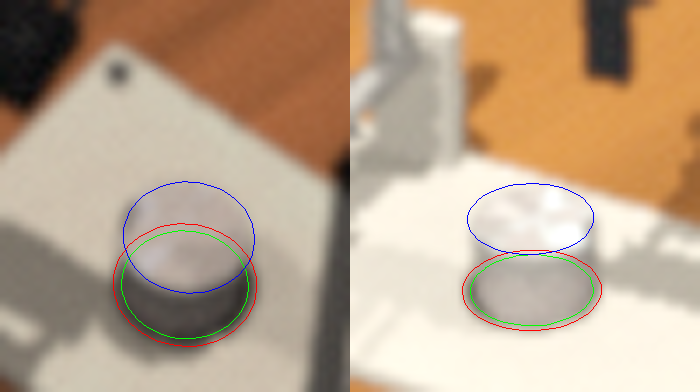

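The drawn circles match the tin and pad in both views, so the tin stands centred to within about 2 mm. Next is the catch: rise, turn the jaws along press x, then look.

Call:
{"api": "play_rows", "payload": {
  "increments": [
    [1,0,0,-12,0,0,-0.181],
    [1,0,0,-12,0,0,-0.181],
    [1,0,0,-12,0,0,-0.181],
    [1,0,0,-12,0,0,-0.181],
    [1,0,0,-12,0,0,-0.181],
    [1,0,0,-12,0,0,-0.181],
    [1,0,0,-12,0,0,-0.181],
    [1,0,0,-12,0,0,-0.181]
  ]
}}

```text
clock: 12.65
tool_pos: [0.4632, -0.0172, 0.2685]
eef_rot: [0.995, 0.102, -0.003, -0.004]
contact_force: [-0.3, 0.7, 0.5]
opening: 1.002
```

Call:
{"api": "play_rows", "payload": {
  "increments": [
    [1,0,0,0,0,0,0],
    [1,0,-30,0,0,0,0],
    [1,0,-40,0,0,0,0],
    [1,10,-40,0,0,0,0],
    [1,20,-20,0,0,0,0],
    [1,20,0,0,0,0,0],
    [1,0,0,0,0,0,0],
    [1,0,0,0,0,0,0]
  ]
}}

```text
clock: 13.65
tool_pos: [0.4866, 0.1239, 0.2622]
eef_rot: [0.996, 0.089, -0.008, -0.005]
contact_force: [-0.7, 0.4, 0.5]
opening: 1.004
```

```bash
cat > look.py <<'E'
from h import *
import pickle,sys
from scipy.spatial.transform import Rotation as Ro
n=sys.argv[1]
s=r.get_state();W=r.get_calibration("wrist");im=r.snapshot("wrist")[...,::-1];cv2.imwrite(f"pics/{n}.png",im);pickle.dump((s,W),open(f"{n}.pkl","wb"))
R=Ro.from_quat(s["eef_rot"]).as_matrix()
print(s["tool_pos"],s["q"].round(3),"heading",np.arctan2(R[1,0],R[0,0]),"tool z",R[:,2].round(4),"F",s["contact_force"].round(1),s["opening"])
E
python3 look.py w6; python3 -c "
from h import *
import pickle
s,W=pickle.load(open('w6.pkl','rb'));print(proj(W,(.6003,.1378,.17)))"
```

```text
[0.48659572 0.12392167 0.26217507] [-0.009  0.536 -0.506  1.878  0.324  0.823 -0.504] heading 0.1779445460147003 tool z [-0.0166  0.0082 -0.9998] F [-0.7  0.4  0.5] 1.0037712661119413
[423.24619819 221.88013153]
```

View pics/w6.png

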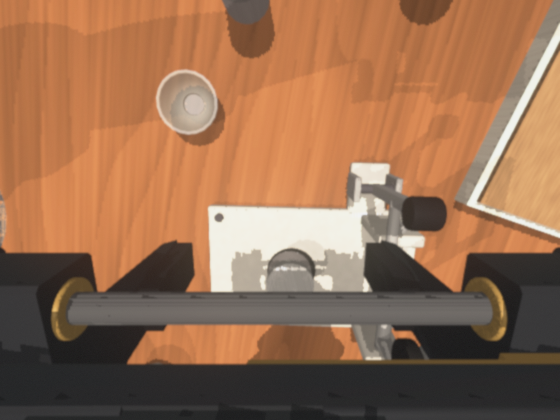

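The knob appears at (424,213), against (423,222) predicted for upright, so the catch is tilted slightly outwards.

```bash
python3 -c "
from h import *
import pickle
s,W=pickle.load(open('w6.pkl','rb'));B=r.get_calibration('side')
im=cv2.imread('pics/w6.png');c,st,m=cc(im.max(2)<55,(424,213),100);print(c,st)
print(tri([(W,c),(B,(224.4,229.6))]),plane(W,c,.17))
yw=.153;cy,sy=np.cos(yw),np.sin(yw);R=np.array([[cy,-sy],[sy,cy]]);X=tri([(W,c),(B,(224.4,229.6))])[0];print('press frame',R.T@(X[:2]-[.5235,-.0003]))
"
```

```text
[404.70636311 278.76707531] [ 367  254   84   38 1713]
(array([0.63971955, 0.07764551, 0.12043023]), np.float64(0.019022452193996245)) [0.59963714 0.08681342 0.17      ]
press frame [0.1267411  0.05932268]
```

```bash
python3 -c "
from h import *
import pickle
s,W=pickle.load(open('w6.pkl','rb'));B=r.get_calibration('side')
yw=.153;cy,sy=np.cos(yw),np.sin(yw);R=np.array([[cy,-sy],[sy,cy]])
for c in ((424,213.5),):
  for X,e in (tri([(W,c),(B,(224.4,229.6))]),(plane(W,c,.17),0)):
    print(X,e,'press frame',R.T@(X[:2]-[.5235,-.0003]))
"
```

```text
[0.59820699 0.14431994 0.17011711] 0.0006345849040690061 press frame [0.09587491 0.13154491]
[0.59885926 0.14461027 0.17      ] 0 press frame [0.0965638  0.13173244]
```

Call:
{"api": "play_rows", "payload": {
  "increments": [
    [1,0,0,0,-0.011,0.015,0.025],
    [1,0,0,0,0,0,0],
    [1,25,-1,0,0,0,0],
    [1,35,-1,0,0,0,0],
    [1,35,-1,0,0,0,0],
    [1,18,0,0,0,0,0],
    [1,0,0,0,0,0,0],
    [1,0,0,0,0,0,0]
  ]
}}

```text
clock: 14.7
tool_pos: [0.5966, 0.1391, 0.2611]
eef_rot: [0.997, 0.074, -0.003, 0.002]
contact_force: [-0.1, 0.2, -0.3]
opening: 0.995
```

```bash
python3 look.py w7;python3 -c "
from h import *
import pickle
s,W=pickle.load(open('w7.pkl','rb'));print(proj(W,(.5985,.1445,.17)))"
```

```text
[0.59657135 0.13910962 0.26111048] [-0.047  0.678 -0.467  1.563  0.346  0.991 -0.471] heading 0.14746356219481646 tool z [-0.0059 -0.0038 -1.    ] F [-0.1  0.2 -0.3] 0.9953278415083354
[282.63717602 206.46185805]
```

View pics/w7.png

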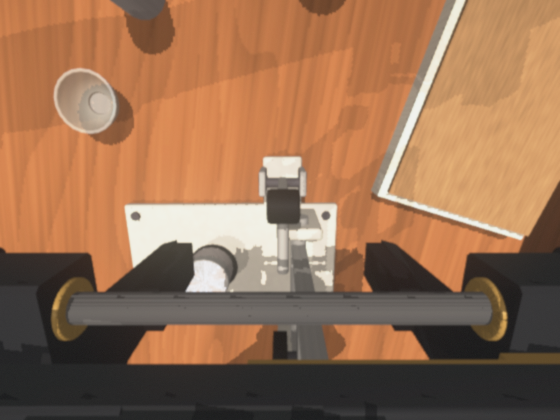

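Knob at (283,207), exactly as predicted. Centre over it, descend and pinch.

Call:
{"api": "play_rows", "payload": {
  "increments": [
    [1,2.5,-5,0,0,0,0],
    [1,0,0,0,0,0,0],
    [1,0,0,25,0,0,0],
    [1,0,0,30,0,0,0],
    [1,0,0,30,0,0,0],
    [1,0,0,18,0,0,0],
    [1,0,0,0,0,0,0],
    [1,0,0,0,0,0,0]
  ]
}}

```text
clock: 15.75
tool_pos: [0.5969, 0.1453, 0.1581]
eef_rot: [0.997, 0.075, -0.001, 0.002]
contact_force: [0.2, 1.1, -0.0]
opening: 1.0
```

Call:
{"api": "play_rows", "payload": {
  "increments": [
    [1,0,0,0,0,0,0],
    [0.1,0,0,0,0,0,0],
    [0.1,0,0,0,0,0,0],
    [0.1,0,0,0,0,0,0],
    [0.1,0,0,0,0,0,0],
    [0.1,0,0,0,0,0,0],
    [0.1,0,0,0,0,0,0],
    [0.1,0,0,0,0,0,0]
  ],
  "grip_force": 12
}}

```text
clock: 16.75
tool_pos: [0.5984, 0.1458, 0.1607]
eef_rot: [0.997, 0.075, 0.001, 0.001]
contact_force: [-0.5, -0.8, 0.3]
opening: 0.294
```

Call:
{"api": "play_rows", "payload": {
  "increments": [
    [0.5,0,0,0,0,0,0],
    [0.5,0,0,4,0,0,0],
    [0.5,0,0,4,0,0,0],
    [0.5,0,0,0,0,0,0],
    [0.1,0,0,0,0,0,0],
    [0.1,0,0,0,0,0,0],
    [0.1,0,0,0,0,0,0],
    [0.1,0,0,0,0,0,0]
  ]
}}

```text
clock: 17.75
tool_pos: [0.5984, 0.1457, 0.1518]
eef_rot: [0.997, 0.075, 0.001, 0.001]
contact_force: [-0.3, -0.2, 0.1]
opening: 0.289
```

Call:
{"api": "play_rows", "payload": {
  "increments": [
    [0.1,0,-9.7,1,0,0,0],
    [0.1,0,-9.6,1.6,0,0,0],
    [0.1,0,-9.5,2.3,0,0,0],
    [0.1,0,-9.3,3,0,0,0],
    [0.1,0,-9,3.6,0,0,0],
    [0.1,0,-8.7,4.4,0,0,0],
    [0.1,0,-8.4,5,0,0,0],
    [0.1,0,-8,5.6,0,0,0]
  ]
}}

```text
clock: 18.75
tool_pos: [0.5872, 0.2184, 0.1225]
eef_rot: [0.997, 0.074, 0.0, 0.004]
contact_force: [1.7, -3.0, -2.2]
opening: 0.293
```

Call:
{"api": "play_rows", "payload": {
  "increments": [
    [0.1,0,-6.2,5.3,0,0,0],
    [0.1,0,-6.7,6.2,0,0,0],
    [0.1,0,-6.1,6.7,0,0,0],
    [0.1,0,-5.7,7.1,0,0,0],
    [0.1,0,-5.2,7.5,0,0,0],
    [0.1,0,-4.6,7.8,0,0,0],
    [0.1,0,-4.1,8.1,0,0,0],
    [0.1,0,-3.1,7.2,0,0,0]
  ]
}}

```text
clock: 19.75
tool_pos: [0.581, 0.259, 0.0618]
eef_rot: [0.997, 0.073, -0.0, 0.006]
contact_force: [1.8, -5.1, 1.1]
opening: 0.292
```

```bash
python3 look.py w8; python3 -c "
from h import *
im=r.snapshot('side')[...,::-1];cv2.imwrite('pics/s8.png',cv2.resize(im[150:300,170:320],None,fx=4,fy=4,interpolation=cv2.INTER_CUBIC))"
```

```text
[0.58095987 0.25899739 0.06178668] [-0.322  0.952 -0.325  1.638  0.472  0.638 -0.76 ] heading 0.14632305507256438 tool z [ 3.000e-04 -1.220e-02 -9.999e-01] F [ 1.8 -5.1  1.1] 0.29216817859848593
```

View pics/s8.png

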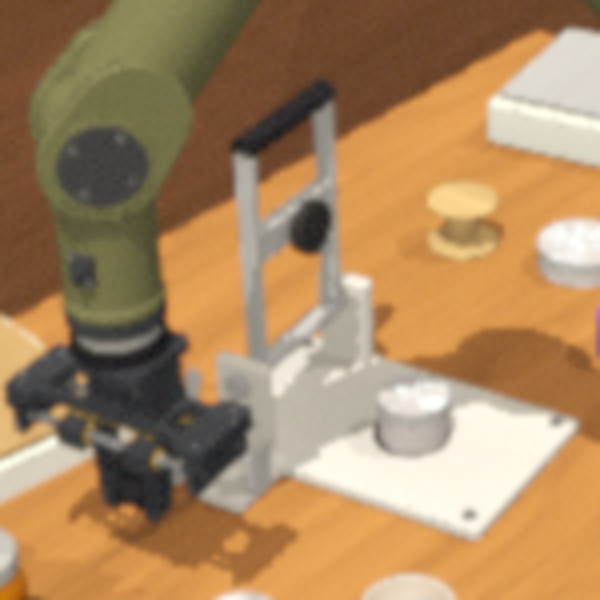

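The catch now lies outwards: grasp height 0.081 m gives about 1.25 rad. The tin is undisturbed and the lever is upright. Release and rise.

Call:
{"api": "play_rows", "payload": {
  "increments": [
    [0.4,0,0,0,0,0,0],
    [0.6,0,0,0,0,0,0],
    [0.6,0,0,0,0,0,0],
    [0.6,0,0,-15,-0.012,0,0],
    [0.6,0,0,-30,0,0,0],
    [0.8,0,0,-40,0,0,0],
    [0.8,0,0,-45,0,0,0],
    [1,0,0,-45,0,0,0]
  ]
}}

```text
clock: 20.85
tool_pos: [0.5769, 0.2695, 0.2436]
eef_rot: [0.997, 0.076, -0.002, 0.008]
contact_force: [0.4, 0.2, 0.5]
opening: 0.891
```

Call:
{"api": "play_rows", "payload": {
  "increments": [
    [1,0,0,-45,0,0,0],
    [1,0,0,-45,0,0,0],
    [1,0,20,-15,0,0,0],
    [1,0,40,0,0,0,0],
    [1,0,40,0,0,0,0],
    [1,0,30,0,0,0,0],
    [1,0,0,0,0,0,0],
    [1,0,0,0,0,0,0]
  ]
}}

```text
clock: 21.85
tool_pos: [0.5952, 0.1377, 0.3613]
eef_rot: [0.997, 0.077, 0.002, 0.007]
contact_force: [-0.3, -0.2, 0.3]
opening: 1.001
```

```bash
python3 look.py w9;python3 -c "
from h import *
import pickle
s,W=pickle.load(open('w9.pkl','rb'))
yw=.153;cy,sy=np.cos(yw),np.sin(yw);R=np.array([[cy,-sy],[sy,cy]]);o=np.array([.5235,-.0003])
for n,q in dict(knob=(97,125+130*np.sin(1.25),81),end1=(115,52,285),end2=(115,-52,285),mid=(115,0,285)).items(): print(n,proj(W,np.r_[o+R@np.array(q[:2])/1000,q[2]/1000]))"
```

```text
[0.59523209 0.13773727 0.36134327] [-0.054  0.577 -0.464  1.427  0.279  1.202 -0.401] heading 0.15360928503382382 tool z [ 0.0048 -0.0129 -0.9999] F [-0.3 -0.2  0.3] 1.0013727217983135
knob [281.75192516  76.16591338]
end1 [306.70675472 303.11776216]
end2 [303.93085221 403.51332228]
mid [305.24379658 356.02830235]
```

View pics/w9.png

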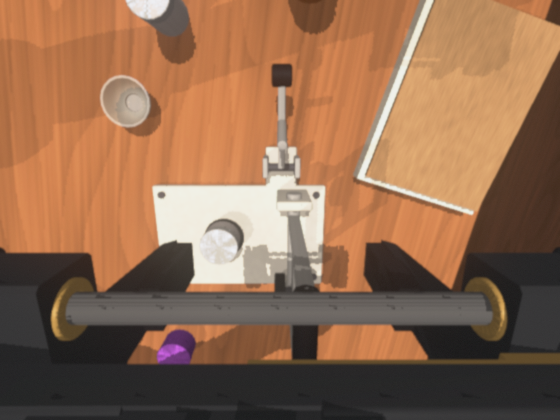

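Call:
{"api": "play_rows", "payload": {
  "increments": [
    [1,0,0,0,0.0135,-0.003,0],
    [1,0,0,0,0,0,0],
    [1,5,25,0,0,0,0],
    [1,6,35,0,0,0,0],
    [1,6,35,0,0,0,0],
    [1,5,28,0,0,0,0],
    [1,0,0,0,0,0,0],
    [1,0,0,0,0,0,0]
  ]
}}

```text
clock: 22.9
tool_pos: [0.6363, 0.0262, 0.3604]
eef_rot: [0.996, 0.084, -0.001, -0.003]
contact_force: [-1.2, 0.6, 0.3]
opening: 1.0
```

```bash
python3 look.py w10;python3 -c "
from h import *
import pickle
s,W=pickle.load(open('w10.pkl','rb'))
yw=.153;cy,sy=np.cos(yw),np.sin(yw);R=np.array([[cy,-sy],[sy,cy]]);o=np.array([.5235,-.0003])
for n,q in dict(end1=(115,52,285),end2=(115,-52,285),mid=(115,0,285)).items(): print(n,proj(W,np.r_[o+R@np.array(q[:2])/1000,q[2]/1000]))"
```

```text
[0.63629904 0.02617117 0.36039784] [ 0.132  0.623 -0.467  1.34   0.275  1.243 -0.179] heading 0.1674908207614388 tool z [-0.0022  0.0061 -1.    ] F [-1.2  0.6  0.3] 0.9995396547925449
end1 [278.66999319 161.5211933 ]
end2 [276.9716407 292.6088302]
mid [277.77206444 230.82798265]
```

View pics/w10.png

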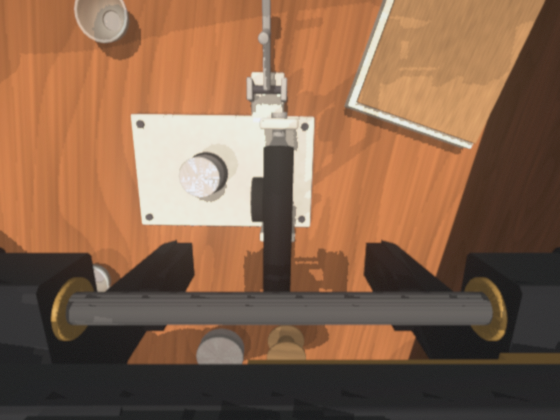

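The crossbar appears at column 278, as predicted. Shift 9 mm to its middle, descend and pinch.

Call:
{"api": "play_rows", "payload": {
  "increments": [
    [1,0,9,0,0,0,0],
    [1,0,0,0,0,0,0.014],
    [1,0,0,25,0,0,0],
    [1,0,0,28,0,0,0],
    [1,0,0,28,0,0,0],
    [1,0,0,13,0,0,0],
    [1,0,0,0,0,0,0],
    [1,0,0,0,0,0,0]
  ]
}}

```text
clock: 23.95
tool_pos: [0.6386, 0.0227, 0.2669]
eef_rot: [0.997, 0.078, 0.002, -0.004]
contact_force: [1.1, -0.2, -0.6]
opening: 0.999
```

Call:
{"api": "play_rows", "payload": {
  "increments": [
    [0.5,0,0,0,0,0,0],
    [0.1,0,0,0,0,0,0],
    [0.1,0,0,0,0,0,0],
    [0.1,0,0,0,0,0,0],
    [0.1,0,0,0,0,0,0],
    [0.1,0,0,0,0,0,0],
    [0.1,0,0,0,0,0,0],
    [0.1,0,0,0,0,0,0]
  ],
  "grip_force": 40
}}

```text
clock: 24.95
tool_pos: [0.6359, 0.0222, 0.2692]
eef_rot: [0.997, 0.078, -0.0, -0.004]
contact_force: [-0.5, -1.2, 0.4]
opening: 0.233
```

```bash
python3 look.py w11; python3 -c "
from h import *
im=r.snapshot('side')[...,::-1];cv2.imwrite('pics/s11.png',cv2.resize(im[130:300,170:320],None,fx=3.5,fy=3.5,interpolation=cv2.INTER_CUBIC))"
```

```text
[0.63590475 0.02224942 0.2692491 ] [ 0.133  0.698 -0.445  1.483  0.319  1.034 -0.228] heading 0.1561025246581963 tool z [-0.0013  0.0071 -1.    ] F [-0.5 -1.2  0.4] 0.23328186315858135
```

View pics/s11.png

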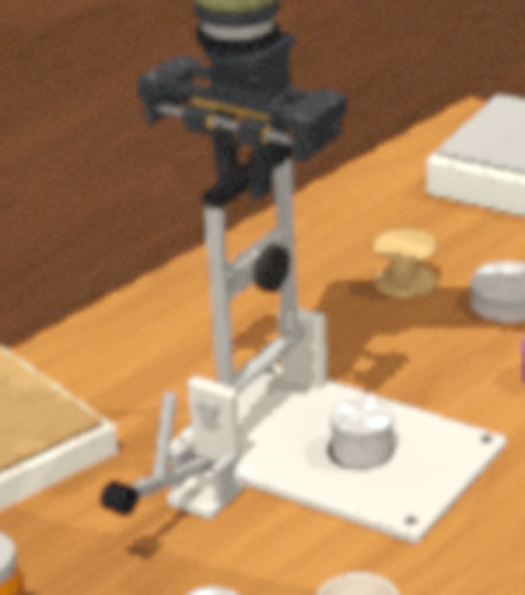

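Call:
{"api": "play_rows", "payload": {
  "increments": [
    [0.1,-20.5,0,1.5,0,0,0],
    [0.1,-20.4,0,3,0,0,0],
    [0.1,-20.1,0,5,0,0,0],
    [0.1,-19.4,0,7,0,0,0],
    [0.1,-18.6,0,9,0,0,0],
    [0.1,-17.7,0,10.6,0,0,0],
    [0.1,-16.5,0,12.3,0,0,0],
    [0.1,-15.2,0,13.8,0,0,0]
  ]
}}

```text
clock: 26.05
tool_pos: [0.5167, 0.004, 0.2265]
eef_rot: [0.996, 0.076, 0.038, -0.003]
contact_force: [-16.4, -2.1, 29.6]
opening: 0.233
```

```bash
cat > lev.py <<'E'
from h import *
from scipy.spatial.transform import Rotation as Ro
s=r.get_state();yw=.153;cy,sy=np.cos(yw),np.sin(yw);R2=np.array([[cy,-sy],[sy,cy]])
R=Ro.from_quat(s["eef_rot"]).as_matrix();g=s["tool_pos"]-.019*R[:,2]
p=np.r_[R2.T@(g[:2]-[.5235,-.0003]),g[2]]*1000;d=np.array([115-p[0],p[2]-75])
print("grasp press mm",p.round(1),"phi",np.arctan2(d[0],d[1]),"rad",np.hypot(*d),"heading",np.arctan2(R[1,0],R[0,0]),"tz",R[:,2].round(4),"F",s["contact_force"].round(1),"op",s["opening"])
E
python3 lev.py
```

```text
grasp press mm [ -7.5   5.3 245.4] phi 0.6231047852186851 rad 209.8474300950382 heading 0.15314811783712892 tz [ 0.075   0.0128 -0.9971] F [-16.4  -2.1  29.6] op 0.2328164206669033
```

Call:
{"api": "play_rows", "payload": {
  "increments": [
    [0.1,0,0,0,0,-0.04,0],
    [0.1,0,0,0,0,-0.036,0],
    [0.1,-13.5,0,9,0,0,0],
    [0.1,-12.6,0,10,0,0,0],
    [0.1,-12,0,11,0,0,0],
    [0.1,-11,0,12,0,0,0],
    [0.1,-10,0,13,0,0,0],
    [0.1,-9,0,13.5,0,0,0]
  ],
  "grip_force": 25
}}

```text
clock: 27.05
tool_pos: [0.4613, -0.0045, 0.1638]
eef_rot: [0.997, 0.077, 0.016, -0.001]
contact_force: [-1.5, -0.0, 7.6]
opening: 0.219
```

```bash
python3 lev.py
```

```text
grasp press mm [-62.7   5.3 182.8] phi 1.025718904991075 rad 207.8378658997574 heading 0.1542066487869506 tz [ 0.031   0.0044 -0.9995] F [-1.5 -0.   7.6] op 0.21923278994444106
```

Call:
{"api": "play_rows", "payload": {
  "increments": [
    [0.1,-1,0,2,0,-0.031,0],
    [0.1,-8.5,0,14,0,0,0],
    [0.1,-7.5,0,15,0,0,0],
    [0.1,-6,0,15.5,0,0,0],
    [0.1,-5,0,16,0,0,0],
    [0.1,-3.5,0,16,0,0,0],
    [0.1,-2,0,10,0,0,0],
    [0.1,0,0,3,0,0,0]
  ]
}}

```text
clock: 28.05
tool_pos: [0.4299, -0.0093, 0.0721]
eef_rot: [0.997, 0.078, 0.004, 0.0]
contact_force: [-4.8, -0.6, 6.0]
opening: 0.212
```

```bash
python3 lev.py
```

```text
grasp press mm [-94.    5.4  91.1] phi 1.4938909333573314 rad 209.66957191546572 heading 0.15600019640762916 tz [ 7.9e-03  4.0e-04 -1.0e+00] F [-4.8 -0.6  6. ] op 0.21163655883333674
```

Call:
{"api": "play_rows", "payload": {
  "increments": [
    [0.1,-0.5,0,7,0,-0.006,0],
    [0.1,0,0,6,0,0,0],
    [0.1,0,0,5,0,0,0],
    [0.1,0,0,4,0,0,0],
    [0.1,0,0,4,0,0,0],
    [0.1,0,0,4,0,0,0],
    [0.1,0,0,4,0,0,0],
    [0.1,0,0,4,0,0,0]
  ]
}}

```text
clock: 29.05
tool_pos: [0.4282, -0.0095, 0.0399]
eef_rot: [0.997, 0.079, 0.002, 0.001]
contact_force: [-7.1, -1.9, 46.5]
opening: 0.208
```

```bash
python3 lev.py
```

```text
grasp press mm [-95.7   5.4  58.9] phi 1.6471963886401753 rad 211.2675192372956 heading 0.15781980917960176 tz [ 5.e-03 -9.e-04 -1.e+00] F [-7.1 -1.9 46.5] op 0.20758989305315234
```

```bash
python3 -c "
from h import *
for n,x,y in (('side',190,180),('scene',235,150)):
  im=r.snapshot(n)[...,::-1];cv2.imwrite('pics/%s12.png'%n,cv2.resize(im[y:y+130,x:x+130],None,fx=4.5,fy=4.5,interpolation=cv2.INTER_CUBIC))
s=r.get_state();print(s['tool_pos'],s['contact_force'],s['joint_torque'])
"; python3 look.py w12
```

```text
[ 0.42821671 -0.00949685  0.04007317] [-5.70355987 -1.65702911 41.41458896] [ -0.2929552  -27.99036205  -0.84801396  -3.34315583   0.40945055
  -0.12986942  -0.20001139]
[ 0.42821671 -0.00949685  0.04007317] [ 0.025  0.867 -0.179  2.285  1.629  0.137 -1.563] heading 0.15754132892274678 tool z [ 5.1e-03 -2.0e-04 -1.0e+00] F [-5.7 -1.7 41.4] 0.21042156839188833
```

View pics/side12.png

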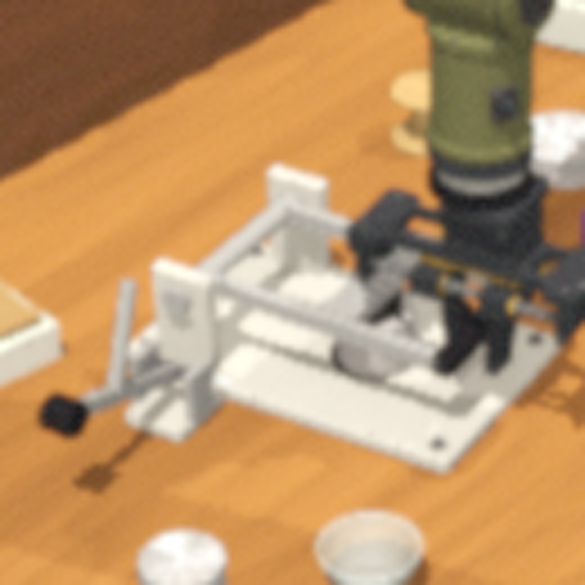

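View pics/w12.png

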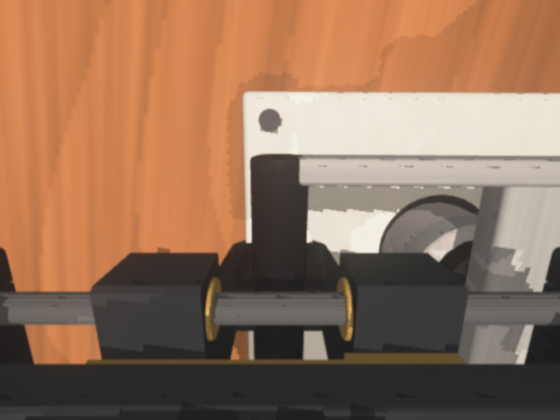

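View pics/scene12.png

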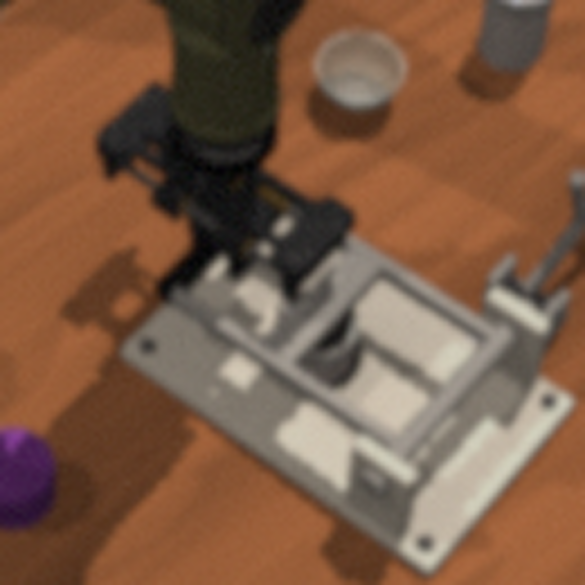

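The lever is level, the foot is on the tin and the catch is out. The fingers slid about 16 mm down the bar and push with 41 N, so I'll ease the push and grip firmer.

Call:
{"api": "play_rows", "payload": {
  "increments": [
    [0.1,0,0,2,0,0,0],
    [0.1,0,0,1.5,0,0,0],
    [0.1,0,0,1.5,0,0,0],
    [0.1,0,0,1.5,0,0,0],
    [0.1,0,0,1.5,0,0,0],
    [0.1,0,0,1.5,0,0,0],
    [0.1,0,0,1.5,0,0,0],
    [0.1,0,0,1.5,0,0,0]
  ],
  "grip_force": 40
}}

```text
clock: 30.2
tool_pos: [0.4288, -0.0094, 0.0417]
eef_rot: [0.997, 0.078, 0.012, -0.0]
contact_force: [-3.0, -1.2, 24.1]
opening: 0.21
```

```bash
python3 lev.py
```

```text
grasp press mm [-95.4   5.5  60.7] phi 1.6386971894940545 rad 210.90926661000245 heading 0.1564859213679998 tz [ 0.0235  0.0026 -0.9997] F [-3.  -1.2 24.1] op 0.21015780056126565
```

```bash
python3 -c "
from h import *
o=[]
for n,x,y in (('side',190,180),('scene',235,150)):
  im=r.snapshot(n)[...,::-1];o.append(cv2.resize(im[y:y+130,x:x+130],None,fx=3,fy=3,interpolation=cv2.INTER_CUBIC))
  c=r.get_calibration(n);yw=.153;R=np.array([[np.cos(yw),-np.sin(yw)],[np.sin(yw),np.cos(yw)]])
  for phi,col in((1.571,(0,0,255)),(1.45,(255,0,0))):
    for yy in(-57,57):
      pts=[(proj(c,np.r_[R@np.array([115-l*np.sin(phi),yy])/1000+[.5235,-.0003],(75+l*np.cos(phi))/1000])-[x,y]+.5)*3 for l in(0,210)]
      cv2.polylines(o[-1],[np.int32(pts)],False,col,1)
cv2.imwrite('pics/f13.png',np.hstack(o))
"; python3 lev.py
```

```text
grasp press mm [-95.4   5.5  60.7] phi 1.6387243064702046 rad 210.90740145115612 heading 0.1564386166615478 tz [ 0.0235  0.0028 -0.9997] F [-3.6 -1.4 23.5] op 0.20836843323653223
```

View pics/f13.png

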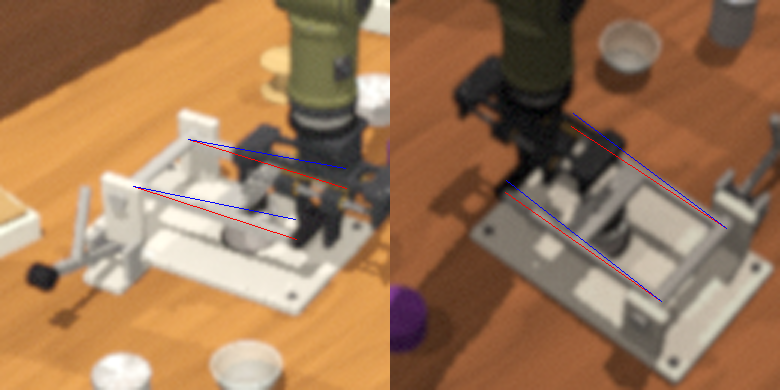

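The side bars lie on the red line, drawn for 1.571 rad, and the push is a steady 23.5 N. I hand the job in.

```bash
python3 -c "
from plant import r
print(r.finish_job());s=r.get_state();print(s['clock'],s['tool_pos'],s['contact_force'],s['opening'])"
```

```text
the job is handed in; nothing more can be done
None
the job is handed in; nothing more can be done
```

I put the small silver tin on the pad, flipped the catch out, then pulled the lever fully down by its crossbar. I handed the job in at about 30 s, still holding the lever; no verdict was given.

**Last checks**
- **Tin:** after letting go, circles drawn from the measured pad centre matched the tin's base and lid to within about 2 mm in both fixed cameras. The last pictures show it still standing under the foot.
- **Catch:** it lies at about 1.25 rad, found from the grasp height when I let it go. The last pictures show it still out.
- **Lever:** the side bars lie on the line drawn for 1.571 rad. The arm pushed with a steady 23.5 N, more than the 8 N return spring. I could not measure the foot's force on the tin directly.
- **Other things:** none looked moved in the pictures, but I did not measure their positions again.

**What disagreed or went wrong**
- **Tin position:** the first estimates differed by about 5 mm between the wrist and fixed cameras. I went with the close wrist views.
- **Side-view check:** one estimate of the tin's offset from the pad in the side view gave 11 mm and 6.5 mm. The drawn circles in the enlarged picture did not bear it out.
- **Hand force on the lever:** about 34 N built up partway through the pull, and 46.5 N on the fingers at the stop. There they slid about 16 mm down the bar, so I eased the push and gripped firmer.

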